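# Square a deposit tin up against the desk rail

## Task

Slide the long green deposit tin, by pushing on its near long side, until it lies flat against both red rubber pads of the brass rail. First press its ring half home until its pad pushes back firmly, then press the other half home likewise, going back and forth as needed until the tin touches both pads, parallel to the rail. Do it gently without jamming a pad, do not lift or tip the tin, and leave the vase, toy car, bull and binoculars where they are.

Things in the scene. Friction and masses are not known exactly. Their poses are not given: they have to be found in the camera images.
- tin: closed green deposit tin, dark lid, too wide to grip: 300 mm long (its y), 95 wide (x), 55 tall. Origin at centre of underside. Its +x long side faces the rail; the -x long side is the one to push. Brass ring on its +y end sticks out 10 mm. 0.45 to 0.95 kg; hidden contents make either half the heavier. Sliding takes 2 to 7 N; pushed at one half, the other end swings back a little.
- face_ring (a point): point on the tin's rail-side face, 100 mm from the tin's middle towards the ring end, 17 mm above the mat: meets the left pad when home
- face_plain (a point): the same point 100 mm from the middle towards the plain end: meets the right pad when home
- rail: brass rail fixed to the desk, 340 mm long (its y), 30 tall. Origin on the mat (top 4 mm above the desk; all stands on it), midway along, on the line of the unpressed pad faces; +x points away from the tin into the rail (brass face 9 mm behind the pad faces). A point of the tin is at the pads when its x in this frame is 0.
- pad_left: left (ring-side) red rubber pad on the rail, 100 mm long (y), 22 tall; origin at the middle of its face, 115 mm from the rail's middle, 17 above the mat. Springy: gives about 1 mm per 6 N, bottoms at 5 mm. Pressed home means 2 N or more on the pad itself, jammed over 25 N. A push on the tin some 10 N above its sliding force does it; a tool that also bears down adds drag.
- pad_right: right pad, the same, 115 mm to the other side (-y) of the rail's middle
- vase: blue cloisonne vase, 94 mm across, 165 mm tall, origin at the centre of its underside. Bystander.
- car: red tin toy car, 105 mm long (along its y), 50 mm wide, 51 mm tall, origin at the centre of its underside. Bystander.
- bull: small bronze bull on a 45 x 90 mm marble base, 72 mm tall, origin at the centre of its underside. Bystander.
- binoculars: brass binoculars standing on their big ends, 116 x 52 mm, 106 mm tall, origin at the centre of the underside. Bystander.

How it is judged:
On the way, in this order (a step that is already met when the one before it is completed fails the run):
1. pushing on the ring half, press the left pad with at least 2 N (y of the grasp point in the frame of tin above 0.03 m and contact force between tin and pad_left above 2 N and contact force between the fingers and tin above 3 N), for 0.1 s.
2. then, pushing on the other half, press the right pad with at least 2 N (y of the grasp point in the frame of tin below -0.03 m and contact force between tin and pad_right above 2 N and contact force between the fingers and tin above 3 N), for 0.1 s.
At the end, for the whole second after the job is handed in: the tin lies flat on the mat at rest, its rail-side face within 2 mm of the pad line at both pads (and not sunk more than 3 mm into them), parallel to the rail within 0.02 rad, its middle within 60 mm of the rail's middle along the rail; the bystanders stand upright (x of face_ring in the frame of rail between -0.002 and 0.003 m and x of face_plain in the frame of rail between -0.002 and 0.003 m and angle between the y axis of tin and the y axis of rail, either way round below 0.02 rad and y of tin in the frame of rail between -0.06 and 0.06 m and height (world z) of tin below 0.007 m and angle between tin's own z axis and vertical below 0.03 rad and linear speed of tin below 0.01 m/s and angle between each of vase, car, bull, binoculars's own z axis and vertical below 0.1 rad); the robot touches nothing.
It fails at once if a pad is jammed: more than 25 N on it (contact force between tin and pad_left above 25 N or contact force between tin and pad_right above 25 N).
It fails at once if the tin is lifted or tipped (more than 10 mm or 0.12 rad) (height (world z) of tin above 0.014 m or angle between tin's own z axis and vertical above 0.12 rad).
It fails at once if a bystander is moved more than 15 mm (distance of any of vase, car, bull, binoculars from where it was at the start of the episode above 0.015 m).
It also fails if it takes over 64 s, if anything falls off the work surface, if the arm or the gripper's body presses on something with over 40 N, if the wrist force passes 120 N, or if a joint passes its speed limit or range.

## Robot

A 7-joint arm with a two-finger parallel gripper is mounted at the origin on the work surface. World frame = base frame: x ahead of the robot, y to its left, z up, the work surface at z = 0. Lengths are in m, angles in rad, forces in N, time in s.
With the tool pointing down it reaches from about 0.4 to 0.9 m from the base axis. Payload 5.5 kg.
Tool frame: the origin (TCP) lies at the very end of the fingers, on their centre line; the grasp point (between the pads) lies 19 mm behind it; z points along the fingers, y is the line along which they close (so a half turn about z gives the same grasp; the last joint's range is limited). The gripper opens to 85 mm and grips with 20 to 120 N. Pads are 22 mm wide; open, the fingers measure 114 mm over their backs; the gripper's body (76 mm by 85 mm) begins 54 mm behind the grasp point. The pads swing forward as they close: fully open they stand 13 mm farther back than shut.
Start: joints at [-0.972, 0.501, -0.427, 1.55, 0.221, 1.138, -0.21], TCP at [0.214, 0.614, 0.231] pointing down, gripper open.
Joint ranges: [-2.88, 2.88], [-0.31, 2.03], [-1.54, 1.56], [0.2, 2.42], [-1.41, 4.55], [0.19, 2.02], [-2.57, 2.57]. Speed limits (rad/s): [2.57, 2.57, 3.14, 3.14, 3.14, 3.14, 3.14].

## Interface

Orientations are given as a rotation vector (axis times angle).
In Python, from station import manip gives the robot as it stands. The module is installed in compiled form; this text tells all that it offers.
- The arm moves only by the tool move_arm, never from a script. Its argument "deltas" is a list of rows, each a list of 3 entries, a list of its own where there are three numbers: the shift along the tool's x, y, z in mm, then the turn, a rotation vector about the tool's x, y, z in degrees, then the opening, from 0 (shut) to 1 (fully open). A call has exactly 8 rows; each row shifts and turns the commanded pose from where the row before left it, along the tool's axes as they then stand; what a row does not reach is not made up. A row lasts 1/12 s, in which the tool goes at most 41.7 mm and 7.16 degrees, less where a joint would pass 70% of its speed; a pose out of reach is approached as far as the arm can. A call is refused whole if a number of a shift passes 41.7 or a number of a turn 7.16, either way. A call with a gripper value outside its range is refused whole. The fingers move at their own pace and stop on an object; "force" is the grip in N (left out, the last holds). Time passes only in rows, so rows that do not move let the fingers close, or fill a call up. It gives the time, the measured TCP pose, the force, the opening and the grip force at its end, in the units of the state.
- manip.observe(): the state, without advancing time (a new reading comes with each control period).
- manip.read_camera(name): name is "side" or "top"; returns (picture, depth): 384x512x3 uint8, red, green, blue; 384x512 float32, m along the optical axis (not along the pixel's ray), 0 where there is no reading.
- manip.calibration(name): a dict with "K" (3x3 intrinsics, pixels), "dist" ([k1, k2, p1, p2, k3] as OpenCV has them; the pictures are not rectified), "position" and "orientation" of the camera in the world. Camera axes: x right, y down, z forward; pixel columns grow to the right and rows downward; lengths in m; the calibration is good to about 2 mm. A picture is of the moment at which its call begins. calibration takes no time and is no camera call.
- manip.sign_off(): hands the job in; it is judged then, once.
Trained networks look in the newest picture that a camera, given by its name, has taken for a name from the list of things; names that differ only in an ending like _2 or _b are one class to them, and where a whole thing is asked for, a point or a joint stands for the part that bears it (a point fixed in the world has none). Each returns a list of dicts, best first, with "p" (0 to 1); they miss things now and then, are a little off and sometimes report something else, mostly with a low value. They report only what shows in the picture. A call takes as long as a camera call.
- manip.search_frame(camera, label): "location" ([row, column] in pixels, amid what is visible of it).
- manip.outline_of(camera, label): "region" (384x512 bool, what is visible of it) and "location" ([row, column] in pixels, amid what is visible of it).
- manip.place_of(camera, label): "location" ([row, column] in pixels: a listed point, or the origin of a listed thing).
The state is a dict: "t": time; "q": joint angles; "joint_velocities": joint speeds; "joint_efforts": joint torques, N m; "eef_pos": TCP position; "orientation": TCP orientation; "contact_force": force on the tool from outside, world axes, zero at the start; "torque": the same for the moment, N m; "width": finger opening in m; "finger_force": force on a finger pad.
Only numpy, scipy, OpenCV 4.12 (cv2) and the standard library are available. Lean on these libraries where they do the work, as an engineer would, in place of code of your own. Each camera call takes 0.05 s, during which the arm holds its last target. There are 200 camera calls.

## Working session

There is one attempt and no reset: what is moved stays moved. The work goes in short steps, Python scripts to look and compute and a tool call to move; the robot and the scene stay as the last step left them, time stands still between calls to the robot, and variables do not carry over. Pictures are saved under pics/ and viewed, at most 10 in all, crops included, and the job is handed in when it is done.

Besides the shell and the picture viewer there is one more tool, called as name(argument=value, ...) on one line, values as JSON. move_arm: Moves the arm, as the interface text tells. Its arguments: {"type":"object","properties":{"deltas":{"type":"array","items":{"type":"array"}},"force":{"type":"number"}},"required":["deltas"]}

```bash
mkdir -p pics
cat > h.py <<'E'
import numpy as np, cv2
from scipy.spatial.transform import Rotation as R
from station import manip
def cam(n):
    c=manip.calibration(n); o=np.array(c["orientation"],float)
    M=R.from_rotvec(o).as_matrix() if o.shape==(3,) else (o if o.shape==(3,3) else R.from_quat(o).as_matrix())
    return np.array(c["K"]),np.array(c["dist"]),np.array(c["position"]),M
def ray(n,rc):
    K,d,p,M=cam(n); u=cv2.undistortPoints(np.array([[[rc[1],rc[0]]]],float),K,d)[0,0]
    return p,M@np.array([u[0],u[1],1.])
def atz(n,rc,z):
    p,r=ray(n,rc); return p+r*(z-p[2])/r[2]
def proj(n,P):
    K,d,p,M=cam(n); return cv2.projectPoints((np.atleast_2d(P)-p)@M,np.zeros(3),np.zeros(3),K,d)[0][:,0,::-1]
def cloud(n,depth):
    K,d,p,M=cam(n); h,w=depth.shape
    g=np.stack(np.meshgrid(np.arange(w),np.arange(h)),-1).reshape(-1,1,2).astype(float)
    u=cv2.undistortPoints(g,K,d)[:,0]
    return (np.c_[u,np.ones(len(u))]*depth.reshape(-1,1)@M.T+p).reshape(h,w,3)
E
python3 - <<'E'
from h import *
np.set_printoptions(precision=4,suppress=True)
for n in("side","top"):
    im,de=manip.read_camera(n); cv2.imwrite(f"pics/{n}0.png",im[:,:,::-1]); np.save(f"{n}0.npy",de)
    print(n,manip.calibration(n)["orientation"],cam(n)[2])
    for l in("tin","face_ring","face_plain","rail","pad_left","pad_right","vase","car","bull","binoculars"):
        for r in manip.place_of(n,l)[:2]: print(l,round(r["p"],2),np.round(r["location"],1),atz(n,r["location"],.021 if "face" in l or "pad" in l else .004))
s=manip.observe(); print({k:np.round(v,3) for k,v in s.items()})
E
```

```text
side [-2.4217  0.1964 -0.0919] [ 0.5328 -0.6242  0.7909]
tin 0.61 [207.5 218.8] [ 0.563  -0.0073  0.004 ]
face_ring 0.72 [166.3 222.8] [0.5857 0.1016 0.021 ]
face_ring 0.52 [198.3 260.9] [ 0.6583 -0.0093  0.021 ]
face_plain 0.97 [229.8 259.8] [ 0.6412 -0.0935  0.021 ]
rail 0.95 [199.  263.2] [0.666  0.0015 0.004 ]
pad_left 0.56 [160.6 250.1] [0.6529 0.1102 0.021 ]
pad_right 0.73 [230.  281.9] [ 0.6873 -0.1014  0.021 ]
vase 0.96 [329.2 309.1] [ 0.6953 -0.3195  0.004 ]
car 0.7 [222.7 313.4] [ 0.7632 -0.0818  0.004 ]
bull 0.84 [157.8 283.5] [0.7391 0.1233 0.004 ]
bull 0.41 [165.5 220.9] [0.5826 0.121  0.004 ]
binoculars 0.73 [118.9 206.4] [0.5635 0.2996 0.004 ]
top [-2.0057  2.2084 -0.2343] [0.4729 0.038  1.0146]
tin 0.78 [237.2 270.5] [0.5692 0.0022 0.004 ]
rail 0.69 [203.4 263.4] [0.6635 0.0122 0.004 ]
pad_left 0.51 [187.4 306.3] [ 0.6933 -0.1084  0.021 ]
pad_left 0.5 [211.8 220.1] [0.6486 0.1312 0.021 ]
pad_right 0.43 [188.2 308.8] [ 0.6904 -0.115   0.021 ]
pad_right 0.23 [237.4 268.9] [0.5674 0.0071 0.021 ]
vase 0.87 [181.1 381.7] [ 0.6947 -0.3212  0.004 ]
car 0.88 [170.3 293.2] [ 0.7496 -0.0804  0.004 ]
bull 0.7 [182.3 221.6] [0.7345 0.1225 0.004 ]
binoculars 0.92 [249.5 158.5] [0.5656 0.3045 0.004 ]
{'t': np.float64(1.1), 'q': array([-0.972,  0.501, -0.427,  1.55 ,  0.221,  1.138, -0.21 ]), 'joint_velocities': array([ 0.001, -0.   , -0.002,  0.002, -0.001, -0.001,  0.001]), 'joint_efforts': array([  0.   , -56.938,  -5.811, -28.134,   0.013,   0.002,   0.   ]), 'eef_pos': array([0.214, 0.614, 0.231]), 'orientation': array([-0.525, -3.097, -0.   ]), 'contact_force': array([ 0.453, -0.197,  0.247]), 'torque': array([ 0.037, -0.04 , -0.018]), 'finger_force': np.float64(0.0), 'width': np.float64(0.085)}
```

```bash
cat > meas.py <<'E'
from h import *
np.set_printoptions(precision=4,suppress=True)
def tin(n,im,de):
    P=cloud(n,de); z=P[...,2]; ok=(de>0)
    m=ok&(abs(z-.059)<.006)&(P[...,0]>.4)&(P[...,0]<.75)&(abs(P[...,1])<.22)
    m=cv2.morphologyEx(m.astype(np.uint8),cv2.MORPH_OPEN,np.ones((3,3)))
    k,l,s,c=cv2.connectedComponentsWithStats(m); i=1+np.argmax(s[1:,4]); Q=P[l==i]
    r=cv2.minAreaRect((Q[:,:2]*1000).astype(np.float32)); return r,np.median(Q[:,2]),len(Q)
if __name__=="__main__":
    for n in("side","top"):
        im,de=manip.read_camera(n); print(n,tin(n,im,de))
        P=cloud(n,de); print("mat z",np.median(P[...,2][(de>0)&(P[...,2]<.02)]))
        hsv=cv2.cvtColor(im,cv2.COLOR_RGB2HSV)
        b=(de>0)&(abs(P[...,2]-.034)<.005)&(P[...,0]>.58)&(P[...,0]<.76)&(abs(P[...,1])<.2)
        Q=P[b]; print("rail top pts",len(Q),cv2.minAreaRect((Q[:,:2]*1000).astype(np.float32)))
        red=((hsv[...,0]<8)|(hsv[...,0]>172))&(hsv[...,1]>150)&(de>0)&(P[...,2]<.032)&(P[...,2]>.006)&(P[...,0]<.73)
        for s in(1,-1):
            Q=P[red&(P[...,1]*s>0)]; 
            if len(Q): print("red",s,len(Q),Q.min(0),np.median(Q,0),Q.max(0))
E
python3 meas.py; python3 -c "
import cv2
a=cv2.imread('pics/top0.png')[130:290,130:350]; cv2.imwrite('pics/a.png',cv2.resize(a,(792,576),interpolation=cv2.INTER_CUBIC))
b=cv2.imread('pics/side0.png'); cv2.imwrite('pics/b.png',cv2.resize(b,(798,598)))"
```

```text
side (((564.372802734375, -4.584625244140625), (95.83506774902344, 302.2184753417969), 14.618705749511719), np.float64(0.059638236198955696), 4747)
mat z 0.00019191438799304184
rail top pts 1898 ((698.713134765625, -3.418701171875), (344.958740234375, 171.19703674316406), 78.32779693603516)
red 1 107 [0.6457 0.0713 0.0119] [0.6553 0.106  0.0263] [0.666  0.1725 0.032 ]
red -1 168 [ 0.6768 -0.1582  0.0107] [ 0.6861 -0.1193  0.0267] [ 0.6983 -0.0571  0.032 ]
top (((565.5744018554688, -2.286895751953125), (96.94024658203125, 299.7574157714844), 14.719520568847656), np.float64(0.05786604256374295), 4301)
mat z -0.000962947070997533
rail top pts 1408 ((714.520751953125, 15.695938110351562), (92.8614273071289, 338.81793212890625), 7.661562442779541)
red 1 134 [0.6468 0.0734 0.0082] [0.6558 0.1212 0.0291] [0.6692 0.1707 0.032 ]
red -1 126 [ 0.6778 -0.153   0.01  ] [ 0.6866 -0.1057  0.0289] [ 0.6973 -0.0542  0.0319]
```

View pics/a.png

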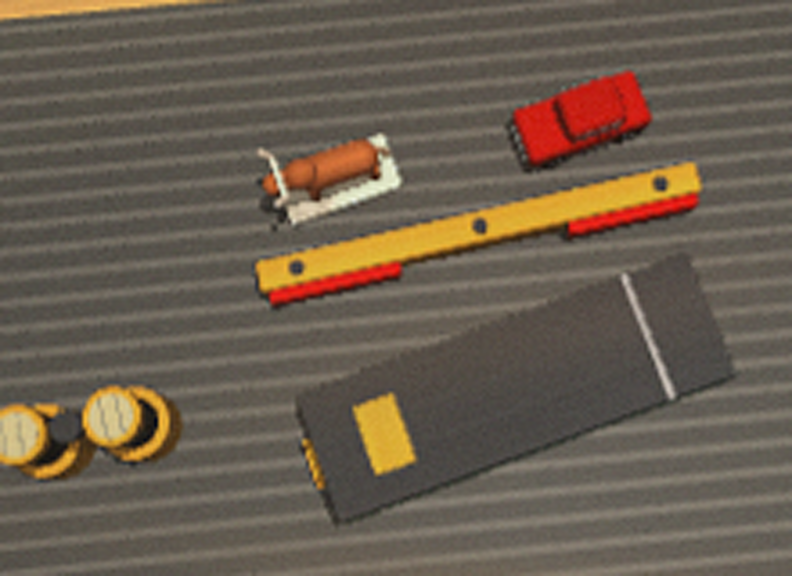

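View pics/b.png

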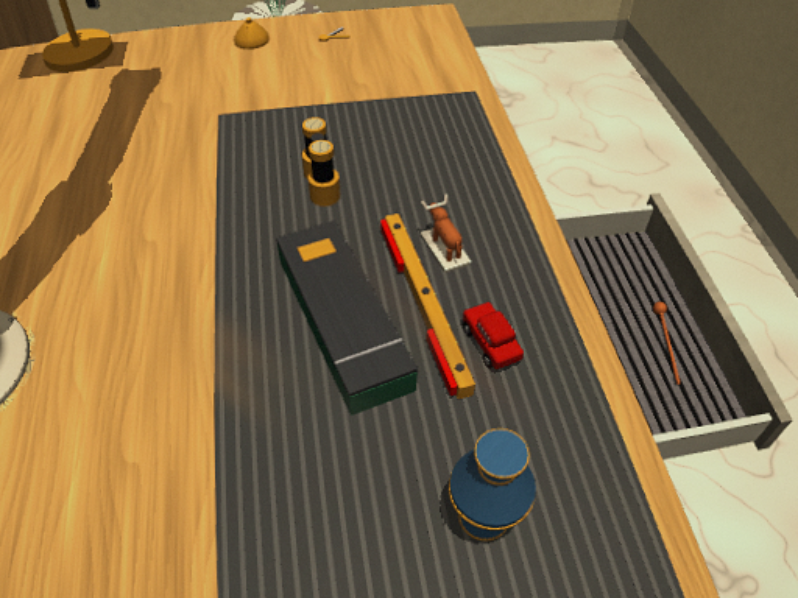

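```bash
cat > rail.py <<'E'
from h import *
np.set_printoptions(precision=4,suppress=True)
for n in("side","top"):
    im,de=manip.read_camera(n); hsv=cv2.cvtColor(im,cv2.COLOR_RGB2HSV); P=cloud(n,de)
    # pixel masks, intersect rays with known height planes
    Y=(hsv[...,0]>15)&(hsv[...,0]<32)&(hsv[...,1]>120)&(hsv[...,2]>120)&(P[...,0]>.6)&(P[...,0]<.74)&(abs(P[...,1])<.2)&(abs(P[...,2]-.033)<.008)
    k,l,s,c=cv2.connectedComponentsWithStats(Y.astype(np.uint8)); Y=l==1+np.argmax(s[1:,4])
    Q=np.array([atz(n,rc,.034) for rc in np.argwhere(Y)])[:,:2]*1000
    print(n,"rail top",cv2.minAreaRect(Q.astype(np.float32)), np.median(P[Y][:,2]))
    red=((hsv[...,0]<8)|(hsv[...,0]>172))&(hsv[...,1]>150)&(P[...,0]<.72)&(P[...,0]>.6)&(P[...,2]<.04)
    for sg in(1,-1):
        rc=np.argwhere(red&(P[...,1]*sg>0)&(abs(P[...,1])<.2)); Q=np.array([atz(n,r,.032) for r in rc])[:,:2]*1000
        print("pad",sg,cv2.minAreaRect(Q.astype(np.float32)))
E
python3 rail.py
```

```text
side rail top ((687.7988891601562, 8.723968505859375), (23.09130859375, 339.2671203613281), 7.836339950561523) 0.03477767795457376
pad 1 ((655.1468505859375, 112.68527221679688), (14.925920486450195, 117.54560852050781), 7.076191425323486)
pad -1 ((685.3767700195312, -112.42372131347656), (15.593061447143555, 111.22647094726562), 7.682584762573242)
top rail top ((687.8361206054688, 11.801467895507812), (24.562633514404297, 337.3335266113281), 7.782918453216553) 0.03267271846746311
pad 1 ((654.772705078125, 122.40956115722656), (11.642265319824219, 101.42264556884766), 7.715503215789795)
pad -1 ((685.3416137695312, -103.44007873535156), (11.75026798248291, 100.85606384277344), 7.727797508239746)
```

move_arm(deltas=[[[0,-20,0],[0,0,-6],0],[[-20,-35,0],[0,0,-6],0],[[-30,-28,0],[0,0,-6],0],[[-32,-26,0],[0,0,-6],0],[[-30,-28,0],[0,0,-3],0],[[-30,-28,0],[0,0,0],0],[[-30,-28,0],[0,0,0],0],[[0,0,0],[0,0,0],0]], force=30)

```text
t: 1.97
eef_pos: [0.3854, 0.4176, 0.231]
orientation: [-0.191, 3.131, -0.007]
contact_force: [1.0, -0.8, -0.8]
width: -0.0
finger_force: 0.0
```

move_arm(deltas=[[[-3,-39,9],[0,0,-0.75],0],[[-3,-39,9],[0,0,0],0],[[-3,-39,9],[0,0,0],0],[[-3,-39,9],[0,0,0],0],[[-3,-39,9],[0,0,0],0],[[-3,-39,9],[0,0,0],0],[[-3,-39,9],[0,0,0],0],[[-3,-39,9],[0,0,0],0]])

```text
t: 2.63
eef_pos: [0.4456, 0.1185, 0.1593]
orientation: [-0.234, 3.132, 0.0]
contact_force: [1.0, -0.2, 0.4]
width: 0.0
finger_force: 0.0
```

move_arm(deltas=[[[-1,-35,0],[0,0,0],0],[[-1,-35,0],[0,0,0],0],[[0,-32,15],[0,0,0],0],[[0,0,35],[0,0,0],0],[[0,0,35],[0,0,0],0],[[0,0,35],[0,0,0],0],[[0,0,20],[0,0,0],0],[[0,0,0],[0,0,0],0]])

```text
t: 3.3
eef_pos: [0.459, 0.0194, 0.0157]
orientation: [0.233, -3.125, -0.001]
contact_force: [0.4, -0.0, -0.3]
width: 0.0001
finger_force: 0.0
```

move_arm(deltas=[[[0,-18,0],[0,0,0],0],[[-18,0,0],[0,0,0],0],[[-10,0,0],[0,0,0],0],[[-6,0,0],[0,0,0],0],[[-4,0,0],[0,0,0],0],[[-4,0,0],[0,0,0],0],[[-4,0,0],[0,0,0],0],[[-4,0,0],[0,0,0],0]])

```text
t: 3.97
eef_pos: [0.5055, 0.0084, 0.0197]
orientation: [0.233, -3.116, 0.003]
contact_force: [-22.6, -1.5, 28.5]
width: 0.0001
finger_force: 7.2
```

```bash
cat > st.py <<'E'
from meas import *
c0=np.array([.667,.0085]); a=np.radians(7.75); X=np.array([np.cos(a),np.sin(a)]); Y=np.array([-X[1],X[0]])
s=manip.observe(); M=R.from_rotvec(s["orientation"]).as_matrix(); p=s["eef_pos"]
print("t",round(s["t"],2),"tcp",p,"F rail n,t,z",s["contact_force"][:2]@X,s["contact_force"][:2]@Y,s["contact_force"][2],"tool yaw",np.degrees(np.arctan2(-M[1,0],-M[0,0])))
for n in("top","side"):
    im,de=manip.read_camera(n); (c,wh,th),z,k=tin(n,im,de); c=np.array(c)/1000
    if wh[0]>wh[1]: th-=90
    b=np.radians(th); tx=np.array([np.cos(b),np.sin(b)]); ty=np.array([-tx[1],tx[0]])
    f=[(c+.0475*tx+q*ty-c0)@X*1000 for q in(.1,-.1)]
    print(n,"c",c,"wh",np.round(wh,1),"yaw",round(th,2),"rel",round(th-7.75,2),"face ring/plain mm",np.round(f,1),"y rail",round((c-c0)@Y*1000,1),"tool in tin",(p[:2]-c)@tx*1000,(p[:2]-c)@ty*1000)
E
python3 st.py
```

```text
t 3.97 tcp [0.5055 0.0084 0.0197] F rail n,t,z -22.596294836019435 1.5767490902067578 28.50765291297443 tool yaw 8.558090593648886
top c [ 0.5695 -0.0017] wh [ 96.5 299.7] yaw 14.36 rel 6.61 face ring/plain mm [-62.3 -39.3] y rail 3.0 tool in tin -59.52515918004597 25.668028418432993
side c [ 0.5708 -0.0038] wh [ 96.3 302. ] yaw 14.03 rel 6.28 face ring/plain mm [-60.7 -38.8] y rail 0.8 tool in tin -60.397984499912376 27.673806416290297
```

move_arm(deltas=[[[0,0,0],[0,0,0],0],[[0,0,0],[0,0,0],0],[[0,0,0],[0,0,0],0],[[0,0,0],[0,0,0],0],[[0,0,0],[0,0,0],0],[[0,0,0],[0,0,0],0],[[0,0,0],[0,0,0],0],[[0,0,0],[0,0,0],0]])

```text
t: 4.73
eef_pos: [0.5092, 0.0092, 0.0198]
orientation: [0.234, -3.124, 0.001]
contact_force: [-14.0, -0.5, 15.2]
width: 0.0
finger_force: 6.0
```

```bash
python3 st.py
```

```text
t 4.73 tcp [0.5092 0.0092 0.0198] F rail n,t,z -13.992915411573183 1.367917478404109 15.211732655131843 tool yaw 8.576397676523579
top c [ 0.5729 -0.0013] wh [ 97.1 300.6] yaw 13.98 rel 6.23 face ring/plain mm [-58.2 -36.5] y rail 3.0 tool in tin -59.301132226043634 25.57763614543152
side c [ 0.5719 -0.0038] wh [ 95.8 302.1] yaw 13.75 rel 6.0 face ring/plain mm [-59.1 -38.2] y rail 0.6 tool in tin -57.85251873025783 27.557104996134665
```

move_arm(deltas=[[[0,0,-1],[0,0,0],0],[[0,0,-1],[0,0,0],0],[[-2,0,0],[0,0,0],0],[[-2,0,0],[0,0,0],0],[[-2,0,0],[0,0,0],0],[[-2,0,0],[0,0,0],0],[[0,0,0],[0,0,0],0],[[0,0,0],[0,0,0],0]])

```text
t: 5.5
eef_pos: [0.5215, 0.0107, 0.0212]
orientation: [0.234, -3.131, -0.0]
contact_force: [-5.5, 0.2, 1.3]
width: 0.0001
finger_force: 2.5
```

```bash
python3 st.py
```

```text
t 5.5 tcp [0.5215 0.0107 0.0212] F rail n,t,z -5.464996719663618 0.980506714312725 1.2518570313634352 tool yaw 8.546495502870028
top c [0.5855 0.    ] wh [ 95.  299.1] yaw 12.9 rel 5.15 face ring/plain mm [-43.5 -25.6] y rail 2.6 tool in tin -60.030073144907334 24.688576475869702
side c [ 0.5837 -0.0021] wh [ 95.9 302.7] yaw 12.76 rel 5.01 face ring/plain mm [-45.4 -27.9] y rail 0.7 tool in tin -57.79753223847373 26.18849955270703
```

move_arm(deltas=[[[8,0,0],[0,0,0],0],[[0,30,0],[0,0,0],0],[[-3,0,0],[0,0,0],0],[[-3,0,0],[0,0,0],0],[[-3,0,0],[0,0,0],0],[[-4,0,0],[0,0,0],0],[[-4,0,0],[0,0,0],0],[[-3,0,0],[0,0,0],0]])

```text
t: 6.27
eef_pos: [0.5284, 0.0415, 0.021]
orientation: [0.233, -3.13, 0.0]
contact_force: [-7.1, 1.2, 2.5]
width: 0.0003
finger_force: 3.0
```

move_arm(deltas=[[[-2,0,0],[0,0,0],0],[[-2,0,0],[0,0,0],0],[[-2,0,0],[0,0,0],0],[[-1,0,0],[0,0,0],0],[[0,0,0],[0,0,0],0],[[0,0,0],[0,0,0],0],[[0,0,0],[0,0,0],0],[[0,0,0],[0,0,0],0]])

```text
t: 6.93
eef_pos: [0.5354, 0.0423, 0.021]
orientation: [0.233, -3.13, 0.0]
contact_force: [-5.3, 2.1, 1.8]
width: -0.0002
finger_force: 2.5
```

```bash
python3 st.py
```

```text
t 6.93 tcp [0.5354 0.0423 0.021 ] F rail n,t,z -4.94107427897891 2.7832959893989817 1.8437286566096516 tool yaw 8.515947566395274
top c [ 0.6158 -0.0811] wh [ 95.  139.9] yaw 9.35 rel 1.6 face ring/plain mm [-18.1 -12.6] y rail -81.9 tool in tin -59.248104546405266 134.82466884445358
side c [ 0.6012 -0.0051] wh [ 95.7 303.1] yaw 9.25 rel 1.5 face ring/plain mm [-22.1 -16.9] y rail -4.6 tool in tin -57.30534067893676 57.405317094987836
```

move_arm(deltas=[[[-2,0,0],[0,0,0],0],[[-2,0,0],[0,0,0],0],[[-2,0,0],[0,0,0],0],[[-2,0,0],[0,0,0],0],[[-2,0,0],[0,0,0],0],[[-2,0,0],[0,0,0],0],[[-1,0,0],[0,0,0],0],[[0,0,0],[0,0,0],0]])

```text
t: 7.7
eef_pos: [0.5484, 0.044, 0.0209]
orientation: [0.232, -3.13, 0.0]
contact_force: [-4.1, 0.2, 1.2]
width: 0.0001
finger_force: 2.4
```

```bash
python3 st.py
```

```text
t 7.7 tcp [0.5484 0.044  0.0209] F rail n,t,z -3.9856721320597446 0.7900114293743612 1.1819563024008706 tool yaw 8.48669835442357
top c [ 0.624  -0.0843] wh [ 94.7 136.4] yaw 6.95 rel -0.8 face ring/plain mm [-6.3 -9. ] y rail -86.2 tool in tin -59.463523204642 136.50413964535383
side c [ 0.6124 -0.0053] wh [ 95.8 303.9] yaw 6.86 rel -0.89 face ring/plain mm [ -7.  -10.1] y rail -6.3 tool in tin -57.58989619888113 56.51038645406951
```

move_arm(deltas=[[[-1,0,0],[0,0,0],0],[[-1,0,0],[0,0,0],0],[[-1,0,0],[0,0,0],0],[[-0.5,0,0],[0,0,0],0],[[-0.5,0,0],[0,0,0],0],[[-0.5,0,0],[0,0,0],0],[[0,0,0],[0,0,0],0],[[0,0,0],[0,0,0],0]])

```text
t: 8.47
eef_pos: [0.5526, 0.0446, 0.0209]
orientation: [0.232, -3.13, 0.001]
contact_force: [-6.4, 0.6, 2.5]
width: -0.0
finger_force: 2.9
```

move_arm(deltas=[[[-0.5,0,0],[0,0,0],0],[[-0.5,0,0],[0,0,0],0],[[-0.5,0,0],[0,0,0],0],[[0,0,0],[0,0,0],0],[[0,0,0],[0,0,0],0],[[0,0,0],[0,0,0],0],[[0,0,0],[0,0,0],0],[[0,0,0],[0,0,0],0]])

```text
t: 9.13
eef_pos: [0.5533, 0.0447, 0.0209]
orientation: [0.232, -3.129, 0.001]
contact_force: [-7.8, 0.5, 5.0]
width: -0.0002
finger_force: 3.9
```

move_arm(deltas=[[[-0.5,0,-0.5],[0,0,0],0],[[-0.5,0,0],[0,0,0],0],[[-0.5,0,0],[0,0,0],0],[[0,0,0],[0,0,0],0],[[0,0,0],[0,0,0],0],[[0,0,0],[0,0,0],0],[[0,0,0],[0,0,0],0],[[0,0,0],[0,0,0],0]])

```text
t: 9.8
eef_pos: [0.5538, 0.0446, 0.021]
orientation: [0.232, -3.127, 0.001]
contact_force: [-9.3, 0.9, 3.0]
width: -0.0002
finger_force: 4.5
```

```bash
python3 st.py
```

```text
t 9.8 tcp [0.5538 0.0446 0.021 ] F rail n,t,z -9.133020142111533 2.122082739104434 2.9800182637862362 tool yaw 8.475997837072677
top c [ 0.628  -0.0855] wh [ 95.1 133.4] yaw 6.07 rel -1.68 face ring/plain mm [-0.9 -6.8] y rail -87.9 tool in tin -60.03180807163984 137.17096319523776
side c [ 0.617  -0.0054] wh [ 95.6 302.2] yaw 6.2 rel -1.55 face ring/plain mm [-1.2 -6.7] y rail -7.0 tool in tin -57.42450095101982 56.50174471090291
```

move_arm(deltas=[[[-0.5,0,-0.5],[0,0,0],0],[[-0.5,0,0],[0,0,0],0],[[-0.5,0,0],[0,0,0],0],[[-0.5,0,-0.5],[0,0,0],0],[[-0.5,0,0],[0,0,0],0],[[-0.5,0,0],[0,0,0],0],[[0,0,0],[0,0,0],0],[[0,0,0],[0,0,0],0]])

```text
t: 10.57
eef_pos: [0.5559, 0.0433, 0.0211]
orientation: [0.23, -3.125, 0.004]
contact_force: [-7.7, -3.5, -0.2]
width: 0.0002
finger_force: 4.5
```

move_arm(deltas=[[[-0.5,0,-0.5],[0,0,0],0],[[-0.5,0,0],[0,0,0],0],[[-0.5,0,0],[0,0,0],0],[[0,0,0],[0,0,0],0],[[0,0,0],[0,0,0],0],[[0,0,0],[0,0,0],0],[[0,0,0],[0,0,0],0],[[0,0,0],[0,0,0],0]])

```text
t: 11.23
eef_pos: [0.5567, 0.0428, 0.0214]
orientation: [0.229, -3.123, 0.005]
contact_force: [-9.3, -4.7, -0.3]
width: 0.0004
finger_force: 5.0
```

```bash
python3 st.py
```

```text
t 11.23 tcp [0.5567 0.0428 0.0214] F rail n,t,z -9.797133553447523 -3.390577292412623 -0.2586138509682343 tool yaw 8.375470346560498
top c [ 0.6337 -0.0864] wh [ 95.5 131.7] yaw 7.91 rel 0.16 face ring/plain mm [1.4 2. ] y rail -89.5 tool in tin -58.49137180194956 138.59473735464437
side c [ 0.6214 -0.0061] wh [ 96.2 302.6] yaw 7.54 rel -0.21 face ring/plain mm [0.7 0. ] y rail -8.3 tool in tin -57.76089735514343 57.022057105109695
```

move_arm(deltas=[[[8,0,0],[0,0,0],0],[[0,20,0],[0,0,0],0],[[0,20,0],[0,0,0],0],[[-3,0,0],[0,0,0],0],[[-1,0,0],[0,0,0],0],[[-1,0,0],[0,0,0],0],[[-0.5,0,0],[0,0,0],0],[[-0.5,0,0],[0,0,0],0]])

```text
t: 12.0
eef_pos: [0.5506, 0.0873, 0.0229]
orientation: [0.236, -3.128, -0.002]
contact_force: [-10.7, 4.1, 7.3]
width: 0.0001
finger_force: 5.0
```

move_arm(deltas=[[[-0.5,0,0],[0,0,0],0],[[-0.5,0,0],[0,0,0],0],[[-0.5,0,0],[0,0,0],0],[[-0.5,0,0],[0,0,0],0],[[0,0,0],[0,0,0],0],[[0,0,0],[0,0,0],0],[[0,0,0],[0,0,0],0],[[0,0,0],[0,0,0],0]])

```text
t: 12.67
eef_pos: [0.5506, 0.0871, 0.0228]
orientation: [0.236, -3.124, -0.001]
contact_force: [-14.8, 3.6, 9.3]
width: -0.0001
finger_force: 6.9
```

move_arm(deltas=[[[0,0,-0.5],[0,0,0],0],[[0,0,-0.5],[0,0,0],0],[[-0.5,0,0],[0,0,0],0],[[0,0,0],[0,0,0],0],[[0,0,0],[0,0,0],0],[[0,0,0],[0,0,0],0],[[0,0,0],[0,0,0],0],[[0,0,0],[0,0,0],0]])

```text
t: 13.33
eef_pos: [0.5507, 0.0871, 0.0229]
orientation: [0.236, -3.123, -0.001]
contact_force: [-11.7, 3.1, 2.3]
width: 0.0001
finger_force: 5.8
```

```bash
python3 st.py
```

```text
t 13.33 tcp [0.5507 0.0871 0.0229] F rail n,t,z -11.126696116189533 4.675166667164427 2.3308014237874697 tool yaw 8.630784588821493
top c [ 0.6298 -0.0545] wh [ 95.3 197.2] yaw 7.83 rel 0.08 face ring/plain mm [2.  2.2] y rail -57.4 tool in tin -58.99506889326821 151.04472626816653
side c [ 0.6211 -0.006 ] wh [ 95.5 302.4] yaw 7.5 rel -0.25 face ring/plain mm [ 0.5 -0.4] y rail -8.2 tool in tin -57.59126564644026 101.5395671385737
```

move_arm(deltas=[[[-0.5,0,-0.5],[0,0,0],0],[[-0.5,0,0],[0,0,0],0],[[-0.5,0,0],[0,0,0],0],[[0,0,0],[0,0,0],0],[[0,0,0],[0,0,0],0],[[0,0,0],[0,0,0],0],[[0,0,0],[0,0,0],0],[[0,0,0],[0,0,0],0]])

```text
t: 14.1
eef_pos: [0.5507, 0.0871, 0.0229]
orientation: [0.236, -3.121, -0.001]
contact_force: [-15.1, 2.6, 2.4]
width: 0.0
finger_force: 7.0
```

move_arm(deltas=[[[8,0,0],[0,0,0],0],[[5,-10,0],[0,0,0],0],[[0,-35,0],[0,0,0],0],[[0,-40,0],[0,0,0],0],[[0,-40,0],[0,0,0],0],[[0,-40,0],[0,0,0],0],[[0,-30,0],[0,0,0],0],[[0,0,0],[0,0,0],0]])

```text
t: 14.77
eef_pos: [0.5751, -0.1214, 0.0258]
orientation: [-0.214, 3.13, -0.012]
contact_force: [0.2, -0.7, 1.0]
width: -0.0002
finger_force: 0.0
```

```bash
python3 st.py
```

```text
t 14.77 tcp [ 0.5751 -0.1214  0.0258] F rail n,t,z 0.07875974156958934 -0.7544630449496299 0.9964963922714201 tool yaw 7.805807871922268
top c [0.6213 0.0064] wh [ 95.4 278.9] yaw 7.76 rel 0.01 face ring/plain mm [2. 2.] y rail 4.1 tool in tin -63.029593557826075 -120.42576565884495
side c [ 0.6241 -0.0271] wh [ 95.1 262.8] yaw 7.52 rel -0.23 face ring/plain mm [ 0.6 -0.2] y rail -29.4 tool in tin -60.92507035588438 -87.11449688373227
```

move_arm(deltas=[[[0,5,0],[0,0,0],0],[[-1,0,0],[0,0,0],0],[[-1,0,0],[0,0,0],0],[[-1,0,0],[0,0,0],0],[[-0.5,0,0],[0,0,0],0],[[-0.5,0,0],[0,0,0],0],[[-0.5,0,0],[0,0,0],0],[[0,0,0],[0,0,0],0]])

```text
t: 15.53
eef_pos: [0.5761, -0.1023, 0.0243]
orientation: [0.234, -3.13, -0.001]
contact_force: [-3.6, 3.0, 0.5]
width: -0.0002
finger_force: 2.0
```

move_arm(deltas=[[[-0.5,0,0],[0,0,0],0],[[-0.5,0,0],[0,0,0],0],[[-0.5,0,0],[0,0,0],0],[[0,0,0],[0,0,0],0],[[0,0,0],[0,0,0],0],[[0,0,0],[0,0,0],0],[[0,0,0],[0,0,0],0],[[0,0,0],[0,0,0],0]])

```text
t: 16.2
eef_pos: [0.5762, -0.1024, 0.0243]
orientation: [0.233, -3.128, -0.001]
contact_force: [-7.8, 2.0, 4.9]
width: -0.0002
finger_force: 3.8
```

move_arm(deltas=[[[-0.5,0,-0.5],[0,0,0],0],[[-0.5,0,-0.5],[0,0,0],0],[[-0.5,0,0],[0,0,0],0],[[-0.5,0,0],[0,0,0],0],[[0,0,0],[0,0,0],0],[[0,0,0],[0,0,0],0],[[0,0,0],[0,0,0],0],[[0,0,0],[0,0,0],0]])

```text
t: 16.87
eef_pos: [0.5765, -0.1025, 0.0244]
orientation: [0.232, -3.125, -0.001]
contact_force: [-9.4, 0.8, 2.3]
width: -0.0002
finger_force: 4.7
```

```bash
python3 st.py
```

```text
t 16.87 tcp [ 0.5765 -0.1025  0.0244] F rail n,t,z -9.198964470040917 2.088945733606421 2.286224767014731 tool yaw 8.487174434410816
top c [0.6194 0.0213] wh [ 95.4 249. ] yaw 7.74 rel -0.01 face ring/plain mm [2.1 2. ] y rail 19.1 tool in tin -59.203355991834 -116.83686126415978
side c [ 0.6248 -0.0302] wh [ 95.5 254.6] yaw 7.67 rel -0.08 face ring/plain mm [0.6 0.3] y rail -32.7 tool in tin -57.53614894436752 -65.16915035452692
```

move_arm(deltas=[[[-0.5,0,-0.5],[0,0,0],0],[[-0.5,0,0],[0,0,0],0],[[-0.5,0,0],[0,0,0],0],[[-0.5,0,-0.5],[0,0,0],0],[[-0.5,0,0],[0,0,0],0],[[0,0,0],[0,0,0],0],[[0,0,0],[0,0,0],0],[[0,0,0],[0,0,0],0]])

```text
t: 17.63
eef_pos: [0.5767, -0.1026, 0.0244]
orientation: [0.231, -3.121, -0.001]
contact_force: [-12.9, 0.9, 1.1]
width: -0.0
finger_force: 6.3
```

```bash
python3 st.py
```

```text
t 17.63 tcp [ 0.5767 -0.1026  0.0244] F rail n,t,z -12.615610851742712 2.6245579041569376 1.0726891927765294 tool yaw 8.45656843238465
top c [0.6196 0.022 ] wh [ 95.4 246.9] yaw 8.0 rel 0.25 face ring/plain mm [2.  2.8] y rail 19.8 tool in tin -59.90935524078782 -117.4344495062995
side c [ 0.6273 -0.0395] wh [ 95.1 235.3] yaw 7.1 rel -0.65 face ring/plain mm [2.8 0.6] y rail -42.2 tool in tin -58.06149702235984 -56.4118747747277
```

move_arm(deltas=[[[-0.5,0,-0.5],[0,0,0],0],[[-0.5,0,0],[0,0,0],0],[[-0.5,0,0],[0,0,0],0],[[-0.5,0,0],[0,0,0],0],[[0,0,0],[0,0,0],0],[[0,0,0],[0,0,0],0],[[0,0,0],[0,0,0],0],[[0,0,0],[0,0,0],0]])

```text
t: 18.4
eef_pos: [0.5768, -0.1027, 0.0245]
orientation: [0.23, -3.117, -0.001]
contact_force: [-16.2, 1.0, 2.9]
width: 0.0003
finger_force: 8.1
```

move_arm(deltas=[[[3,0,0],[0,0,0],0],[[4,0,0],[0,0,0],0],[[6,0,0],[0,0,0],0],[[20,0,0],[0,0,0],0],[[35,0,0],[0,0,0],0],[[35,0,0],[0,0,0],0],[[20,0,-20],[0,0,0],0],[[0,0,-30],[0,0,0],0]])

```text
t: 19.07
eef_pos: [0.4563, -0.1209, 0.0751]
orientation: [0.229, -3.124, -0.002]
contact_force: [-0.4, -0.3, -0.6]
width: -0.0
finger_force: 0.0
```

move_arm(deltas=[[[0,0,-35],[0,0,0],0],[[0,0,-35],[0,0,0],0],[[0,0,-30],[0,0,0],0],[[0,0,0],[0,0,0],0],[[0,0,0],[0,0,0],0],[[0,0,0],[0,0,0],0],[[0,0,0],[0,0,0],0],[[0,0,0],[0,0,0],0]])

```text
t: 19.73
eef_pos: [0.4627, -0.1198, 0.176]
orientation: [0.233, -3.131, -0.001]
contact_force: [0.4, 0.5, -0.4]
width: 0.0001
finger_force: 0.0
```

```bash
python3 st.py; python3 rail.py
python3 - <<'E'
from h import *
im,_=manip.read_camera("top"); cv2.imwrite("pics/c.png",cv2.resize(im[130:290,130:350,::-1],(792,576),interpolation=cv2.INTER_CUBIC))
E
```

```text
t 19.73 tcp [ 0.4627 -0.1198  0.176 ] F rail n,t,z 0.4516704739644036 0.44089601190227173 -0.4153097588369502 tool yaw 8.51587816290884
top c [ 0.6229 -0.004 ] wh [ 95.5 299.9] yaw 7.85 rel 0.1 face ring/plain mm [2.  2.3] y rail -6.5 tool in tin -174.5327975739298 -92.75786259501324
side c [ 0.6209 -0.0061] wh [ 95.7 303.2] yaw 7.83 rel 0.08 face ring/plain mm [-0.3 -0. ] y rail -8.3 tool in tin -172.1929995023379 -91.0368772169354
side rail top ((687.751953125, 8.4931640625), (23.208005905151367, 339.7047119140625), 7.806546688079834) 0.03463267812766224
pad 1 ((660.1920776367188, 120.19708251953125), (1.4319381713867188, 88.69966125488281), 8.045520782470703)
pad -1 ((691.8223266601562, -112.82942199707031), (13.574365615844727, 109.18875122070312), 0.2993050515651703)
top rail top ((687.9148559570312, 11.81201171875), (24.40517807006836, 337.33349609375), 7.781393527984619) 0.03248552232831281
pad 1 ((658.9671630859375, 123.104248046875), (11.19619083404541, 101.06470489501953), 13.263633728027344)
pad -1 ((690.2491455078125, -104.46302795410156), (4.333793640136719, 97.52017211914062), 6.011737823486328)
```

View pics/c.png

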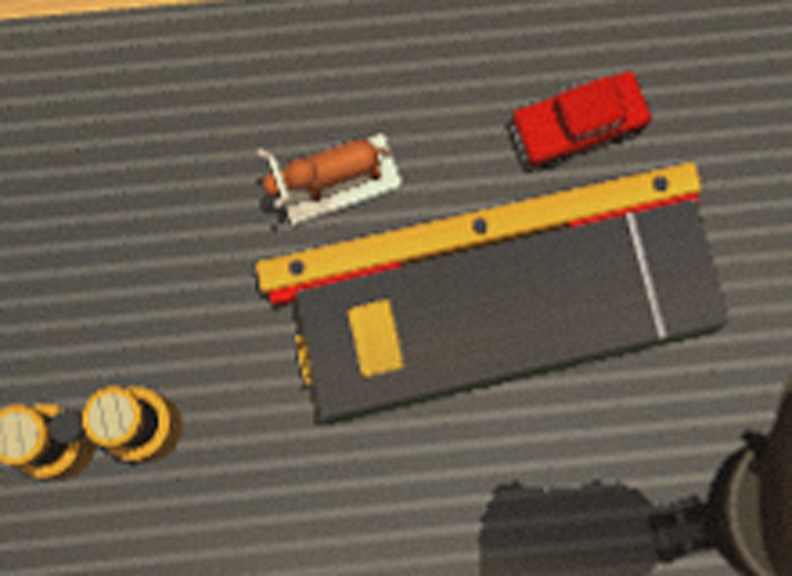

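The tin now lies parallel to the rail and against both pads. Only thin red strips still show, at crop pixels (340,275) and (620,213), and the bystanders look unmoved. I'm handing it in.

```bash
python3 -c "
from station import manip; print(manip.sign_off())"
```

```text
the job is handed in; nothing more can be done
None
```

The tin was pressed home with about 15 N on the ring half, then 16 N on the other half; the cameras show it parallel to the rail within 0.1° and its face within about 2 mm of my estimated pad line. The bystanders look unmoved and the job is handed in at about 20 s, but sign-off returned no verdict.

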